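# Push a board carrier home and swing the latch across it

### The arm

A 6-joint arm with a two-finger parallel gripper is mounted at the origin on a cart in front of the work surface, level with it; the furniture and walls round the work are solid. World frame = base frame: x ahead of the robot, y to its left, z up, the work surface at z = 0. Lengths are in m, angles in rad, forces in N, time in s.
With the tool pointing down it reaches from about 0.325 to 0.875 m from the base axis. Payload 4.4 kg.
Tool frame: the origin (TCP) lies midway between the tips of the shut fingers; the grasp point (between the pads) lies 19 mm behind it (r.pinch_z is the distance from the TCP to the grasp point, in m); z points along the fingers, y is the direction in which the jaws open and shut (so a half turn about z gives the same grasp; the last joint's range is limited). The gripper opens to 85 mm and grips with 20 to 120 N. Pads are 22 mm wide; open, the fingers measure 114 mm over their backs; the gripper's body (76 mm by 85 mm) begins 54 mm behind the grasp point. The pads swing forward as they close: fully open they stand 13 mm farther back than shut.
Start: joints at [-1.29, 0.207, 1.542, -0, 1.393, -0.15], TCP at [0.241, -0.522, 0.231] pointing down, gripper open.
Joint ranges: [-2.73, 2.73], [-0.86, 2.22], [0.23, 2.46], [-1.11, 4.25], [0.08, 2.63], [-2.82, 2.82]. Speed limits (rad/s): [2.79, 2.79, 3.14, 3.14, 3.14, 3.14].

### API

Orientations are given as a unit quaternion [w, x, y, z].
In Python, from station import r gives the robot as it stands.
- The arm moves only by the tool move_arm, never from a script. Its argument "rows" is one flat list of numbers, 7 for each row, row after row: the turn, a rotation vector about the tool's x, y, z in degrees, then the shift along the tool's x, y, z in cm, then the finger opening in cm, from 0 to 8.54. In form: [wx, wy, wz, x, y, z, gripper, wx, wy, wz, x, y, z, gripper, ...]. A call has 1 to 5 rows; each row shifts and turns the pose as measured when the row begins, along the tool's axes as they then stand; what a row does not reach is not made up. A row lasts 1/10 s, in which the tool goes at most 50 mm and 8.59 degrees, less where a joint would pass 70% of its speed; a pose out of reach is approached as far as the arm can. A call with a gripper value outside its range is refused whole. The fingers move at their own pace and stop on an object; the grip force is fixed at half the most. Time passes only in rows, so rows that do not move let the fingers close. It gives the time, the measured TCP pose, the force and the opening at its end, in the units of the state.
- r.sense(): the state, without advancing time (a new reading comes with each control period).
- r.snapshot(name): name is "scene" or "top" or "wrist"; returns a dict with "frame" (420x560x3 uint8, blue, green, red), "fx", "fy", "cx", "cy" (pixels), "origin" and "attitude" of the camera in the world. Camera axes: x right, y down, z forward; pixel columns grow to the right and rows downward; lengths in m; the calibration is good to about 2 mm. A picture is of the moment at which its call begins. There is no depth.
- r.hand_in(): hands the job in, once; it reports no verdict.
Trained networks look in the newest picture that a camera, given by its name, has taken for a name from the list of things; names that differ only in an ending like _2 or _b are one class to them, and where a whole thing is asked for, a point or a joint stands for the part that bears it (a point fixed in the world has none). Each returns a list of dicts, best first, with "confidence" (0 to 1); they miss things now and then, are a little off and sometimes report something else, mostly with a low value. They report only what shows in the picture. A call takes as long as a camera call. They do not tell look-alikes from the thing itself.
- r.look_for(camera, name): "box" ([left, top, right, bottom] in pixels, round what is visible of it).
- r.regions_of(camera, name): "pixels" (420x560 bool, what is visible of it) and "box" ([left, top, right, bottom] in pixels, round what is visible of it).
- r.place_of(camera, name): "position" ([column, row] in pixels: a listed point, or the origin of a listed thing).
The state is a dict: "clock": time; "q": joint angles; "dq": joint speeds; "joint_torque": joint torques, N m; "tool_pos": TCP position; "eef_rot": TCP orientation; "ft_force": force on the tool from outside, world axes, zero at the start; "ft_torque": the same for the moment, N m; "finger_gap": opening from 0.0 (shut) to 1.0 (fully open).
Only numpy, scipy, OpenCV 4.12 (cv2) and the standard library are available. Lean on these libraries where they do the work, as an engineer would, in place of code of your own. Each camera call takes 0.05 s, during which the arm holds its last target. There are 200 camera calls.

### The job

Push the aluminium carrier with the blue circuit board fully home in the grey fixture, against the rear stop, while the red latch arm is still open. Then push on the tab of the red latch arm with a fingertip and swing the arm across in front of the carrier until it is fully closed against its stop peg. Only push: do not pinch the latch tab or lift the carrier, and leave the other things on the bench where they are.

Things in the scene. Friction and masses are not known exactly. Their poses are not given: they have to be found in the camera images.
- fixture: Grey fixture fixed on the bench; base 120 (x) by 150 mm (y -79 to +71), top face 18 mm above the bench. Origin at bench level on the slot's mid-line. Its level +x axis (turned by its yaw) points into the slot, the way the carrier is pushed. Dark steel side rails (slot y -49.5 to +49.5, x -12 to 55) and a rear stop (near face at x = 45), all 14 mm high above the base.
- slot_home (a point): Where the carrier's origin lies when it is fully home: fixture x = 10, y = 0, on the base's top face (18 mm above the bench). The carrier's near edge is then at fixture x = -25.
- stop_peg (a point): Foot of the steel peg, 8 mm thick and 16 mm high, at which the closed latch arm stops: fixture x = -23, y = 57, on the base's top face.
- carrier: Loose aluminium carrier plate, 70 (x) by 96 (y) by 9 mm, about 0.25 kg, with a blue circuit board fixed on top. Origin at the centre of its underside, x along the push direction. It starts flat in the mouth of the slot, 25 to 40 mm short of home. An upright lip, 44 mm wide, 6 mm thick, with a black patch, stands along the middle of its near edge, up to 22 mm above the underside.
- lip_face (a point): Centre of the near (outer) face of the carrier's lip: at carrier x = -35, y = 0, 13 mm above the carrier's underside (31 mm above the bench). Push here along the fixture's +x.
- latch_pivot (a point): Pivot of the latch arm on the fixture, at fixture x = -33, y = -62 mm, at the height of the base's top face (18 mm above the bench).
- latch (a joint): Angle of the red latch arm, rad. 0 = closed at the peg: the arm points along the fixture's +y, 2 mm in front of a carrier that is home. Grows anticlockwise seen from above: at 1.57 it points along the fixture's -x; end of travel 2.7. Starts at 1.6 to 2.4. Arm 118 mm long, 12 mm wide, its top 28.5 mm above the bench. Friction of about 0.06 N m holds it where it is left.
- tab_face (a point): Centre of the face to push on the upright tab on the latch arm: 88 mm from the pivot along the arm, 6 mm to the anticlockwise side of the arm's mid-line, 44 mm above the bench. The tab is 32 mm long along the arm, 12 mm thick, and stands 28 to 60 mm above the bench. Pushing this face closes the latch.
- tab_push: Yellow half (6 mm) of the tab, on the anticlockwise side; push here to close. Origin 88 mm from the pivot on the arm's mid-line, 28 mm above the bench; its y axis points along the arm away from the pivot, its -x axis is the outward normal of the yellow face.
- tab_back: Black half (6 mm) of the tab, on the clockwise side; same origin and axes. Not to be gripped together with the yellow half.
- screwdriver_blue: Bystander, to be left alone: blue-handled screwdriver, 139 mm long; origin at the centre of its underside.
- marker: Bystander, to be left alone: black marker with a red cap, 131 mm long; origin at the centre of its underside.
- caliper: Bystander, to be left alone: digital caliper, 164 mm long; origin at the centre of its underside.
- amber_tape: Bystander, to be left alone: roll of amber tape, 48 mm across, 19 mm high; origin at the centre of its underside.
- wick_spool: Bystander, to be left alone: small blue spool, 38 mm across, 12 mm high; origin at the centre of its underside.
- jar_flux: Bystander, to be left alone: white jar, 54 mm across, 50 mm high; origin at the centre of its underside.
Mind the look-alikes: they are no part of the job. Of the things shaped like the carrier, the aluminium one is meant.

How it is judged:
On the way:
1. the carrier is fully home against the rear stop while the latch is still open (x of carrier in the frame of fixture above 0.0065 m and value of joint latch above 0.9 rad), for 0.2 s.
At the end, for the whole second after the job is handed in: The carrier lies flat in the slot within 3.5 mm of the rear stop and 4 mm of the mid-line, the latch arm is within 0.08 rad of its closed stop, and both are at rest (x of carrier in the frame of fixture above 0.0065 m and y of carrier in the frame of fixture between -0.004 and 0.004 m and value of joint latch below 0.08 rad and height (world z) of carrier between 0.015 and 0.021 m and linear speed of carrier below 0.01 m/s and velocity of joint latch below 0.05 rad/s); the robot touches nothing.
It fails at once if the carrier is lifted more than 10 mm or tipped by more than 0.2 rad (height (world z) of carrier above 0.028 m or angle between carrier's own z axis and vertical above 0.2 rad).
It fails at once if the latch tab is pinched: pressed by the fingers on both its faces at once (contact force between the fingers and tab_push above 3 N and contact force between the fingers and tab_back above 3 N).
It fails at once if another thing on the bench is moved more than 25 mm (distance of any of screwdriver_blue, marker, caliper, amber_tape, wick_spool, jar_flux from where it was at the start of the episode above 0.025 m).
It also fails if it takes over 48 s, if anything falls off the work surface, if the arm or the gripper's body presses on something with over 40 N, if the wrist force passes 120 N, or if a joint passes its speed limit or range.

## Working session

There is one attempt and no reset: what is moved stays moved. The work goes in short steps, Python scripts to look and compute and a tool call to move; the robot and the scene stay as the last step left them, time stands still between calls to the robot, and variables do not carry over. Pictures are saved under pics/ and viewed, about 8 in all and at most 12, crops included, and the job is handed in when it is done.

Besides the shell and the picture viewer there is one more tool, called after "Call:" as name(argument=value, ...) on one line, values as JSON. move_arm: Moves the arm, as the interface text tells. Its arguments: {"type":"object","properties":{"rows":{"type":"array"}},"required":["rows"]}

```bash
mkdir -p pics; ls; cat > h.py <<'E'
from station import r
import numpy as np, cv2
from scipy.spatial.transform import Rotation as R
def att(a):
    a=np.array(a,float)
    return a if a.shape==(3,3) else R.from_quat(a[[1,2,3,0]]).as_matrix()
def ray(s,uv):
    d=att(s['attitude'])@np.array([(uv[0]-s['cx'])/s['fx'],(uv[1]-s['cy'])/s['fy'],1.]); return np.array(s['origin']),d
def atz(s,uv,z):
    o,d=ray(s,uv); return (o+d*(z-o[2])/d[2])[:2]
def proj(s,p):
    c=att(s['attitude']).T@(np.array(p)-np.array(s['origin'])); return np.array([s['fx']*c[0]/c[2]+s['cx'],s['fy']*c[1]/c[2]+s['cy']])
E
python3 - <<'E'
from h import *
print(r.sense())
for c in ['scene','top']:
    s=r.snapshot(c); cv2.imwrite(f'pics/{c}0.png',s['frame']); print(c,s['origin'],s['attitude'],s['fx'])
    for n,z in [('fixture',0),('slot_home',.018),('stop_peg',.018),('carrier',.018),('lip_face',.031),('latch_pivot',.018),('tab_face',.044),('tab_push',.028),('jar_flux',0),('caliper',0),('marker',0),('screwdriver_blue',0),('amber_tape',0),('wick_spool',0)]:
        for d in r.place_of(c,n)[:3]: print(n,round(d['confidence'],2),np.round(d['position'],1),np.round(atz(s,d['position'],z),4))
E
```

```text
pics
{'clock': 0.0, 'q': array([-1.28951562e+00,  2.07403405e-01,  1.54297361e+00, -6.83066913e-06,
        1.39351549e+00, -1.50501073e-01]), 'dq': array([ 0.00080273, -0.00081264,  0.00037524,  0.00068137, -0.00102127,
        0.00076482]), 'joint_torque': array([-1.83472794e-04, -3.83033144e+01, -2.91598552e+01, -1.64589460e-04,
        1.05647420e-02, -7.23006167e-06]), 'tool_pos': array([ 0.2404029 , -0.52148608,  0.23012588]), 'eef_rot': array([-1.14725021e-03,  9.76785162e-01,  2.14218172e-01, -7.84938945e-05]), 'ft_force': array([ 0.84669748, -0.61910727,  0.141528  ]), 'ft_torque': array([-0.01854082,  0.02677185, -0.01374282]), 'finger_gap': 0.9978835979849323}
scene [0.0131828  0.6420469  0.73228259] [ 0.13875697 -0.31952153  0.84622559 -0.40318079] 408.07676787286584
fixture 0.57 [283.9 202.3] [ 0.6034 -0.0774]
slot_home 0.87 [279.6 198.1] [ 0.6107 -0.0662]
stop_peg 0.96 [283.6 211.7] [ 0.5624 -0.0274]
carrier 0.9 [262.1 266.3] [0.4681 0.1608]
carrier 0.69 [297.2 204.6] [ 0.5545 -0.0771]
carrier 0.57 [324.1 245.6] [0.4004 0.0056]
lip_face 0.94 [256.3 270.4] [0.4611 0.1878
[... 1074 characters left out ...]
lip_face 0.58 [323.7 220.3] [ 0.5346 -0.0885]
tab_face 0.56 [363.  229.2] [ 0.5134 -0.1797]
tab_push 0.39 [361.2 230.8] [ 0.5111 -0.1793]
jar_flux 0.73 [180.6 202.7] [0.5761 0.2629]
jar_flux 0.47 [312.1 140.8] [ 0.7433 -0.0641]
jar_flux 0.19 [296.5 208.5] [ 0.5669 -0.0253]
caliper 0.85 [396.4 158.4] [ 0.7014 -0.2801]
caliper 0.31 [383.9 304.5] [ 0.3365 -0.2379]
marker 0.71 [384.9 302.6] [ 0.341  -0.2404]
screwdriver_blue 0.49 [145.9 269.6] [0.4108 0.3378]
screwdriver_blue 0.17 [381.8 301.7] [ 0.343 -0.233]
amber_tape 0.8 [314.1 143.1] [ 0.7373 -0.0692]
amber_tape 0.64 [296.7 207.6] [ 0.5692 -0.0257]
wick_spool 0.68 [293.9 209. ] [ 0.5655 -0.0188]
wick_spool 0.58 [192.5 298.2] [0.3449 0.2225]
```

```bash
python3 - <<'E'
import cv2
t=cv2.imread('pics/top0.png'); s=cv2.imread('pics/scene0.png')
cv2.imwrite('pics/t1.png',cv2.resize(t,(800,600),interpolation=cv2.INTER_CUBIC))
cv2.imwrite('pics/t2.png',cv2.resize(t[150:280,240:410],(784,600),interpolation=cv2.INTER_CUBIC))
E
```

```text
(no output)
```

View pics/t1.png

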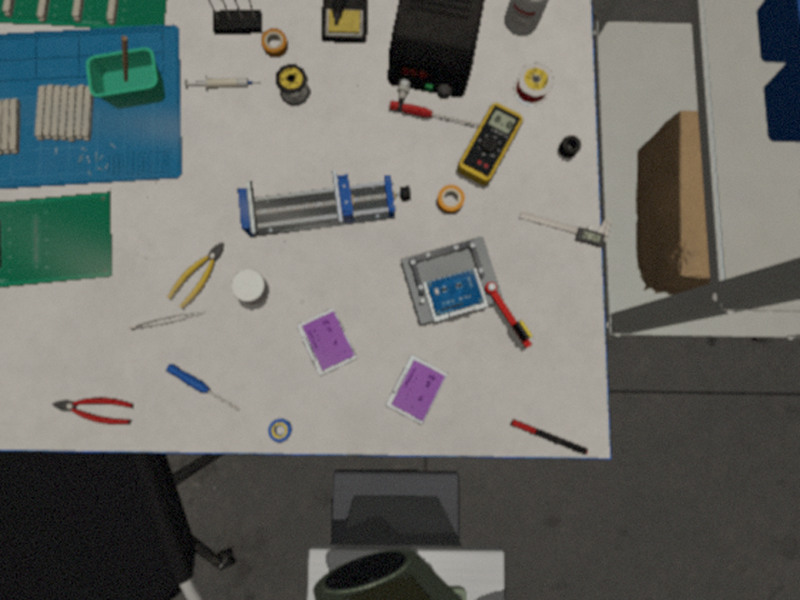

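View pics/t2.png

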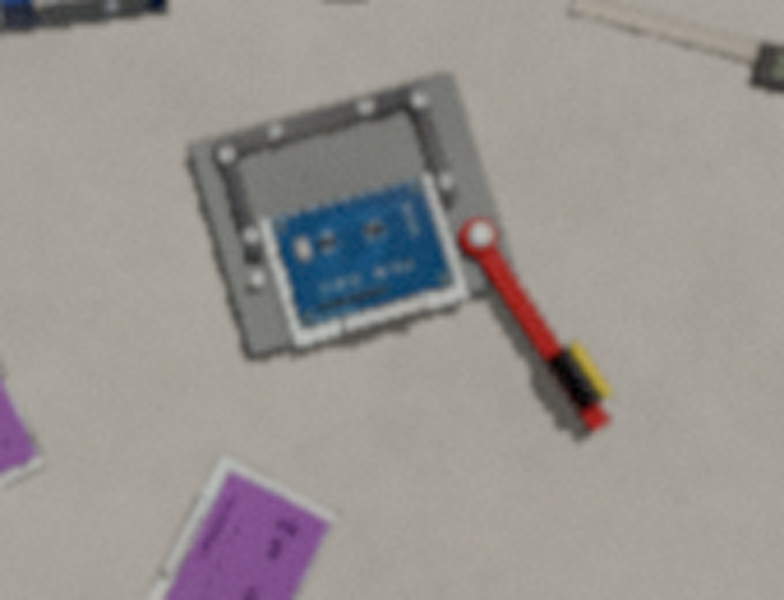

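The carrier candidates in the top image are purple boards at about (231,240) and (290,273), and the blue board in the grey fixture at (317,205). I choose the blue one, and the close crop confirms it: aluminium rim, in the slot mouth. The red latch pivot is at about (344,201), and the tab at about (366,231) with its yellow face to the right.

```bash
cat >> h.py <<'E'
def loc(F,p): # fixture->world xy
    c,s=np.cos(F[2]),np.sin(F[2]); return np.array([F[0]+c*p[0]-s*p[1],F[1]+s*p[0]+c*p[1]])
def inv(F,w):
    c,s=np.cos(F[2]),np.sin(F[2]); d=np.array(w)-F[:2]; return np.array([c*d[0]+s*d[1],-s*d[0]+c*d[1]])
E
python3 - <<'E'
from h import *
from scipy.optimize import least_squares
s=r.snapshot('top')
c2=lambda u,v:(240+u/4.612,150+v/4.612)
obs=[((481,234),(-.033,-.062),.031),((257,278),(-.023,.057),.034),((190,147),(.06,.071),.018),((448,73),(.06,-.079),.018),((248,357),(-.06,.071),.018)]
W=[(atz(s,c2(*o[0]),o[2]),o[1]) for o in obs]
f=lambda F:np.concatenate([loc(F,p)-w for w,p in W])
S=least_squares(f,[.6,-.07,0]);print(S.x,np.round(f(S.x)*1e3,1))
F=S.x; np.save('F.npy',F)
for n,uv,z in [('lip mid top',(383,318),.04),('lipL',(340,330),.04),('carr NL corner',(300,343),.027),('carr NR',(466,297),.027),('carr FL',(265,222),.027),('carr FR',(430,178),.027),('tab top',(582,372),.06),('arm tip',(597,420),.0285)]:
    w=atz(s,c2(*uv),z); print(n,np.round(w,4),np.round(inv(F,w)*1e3,1))
t=inv(F,atz(s,c2(582,372),.06))-[-.033,-.062]; print('angle',np.arctan2(-t[0],t[1]),np.linalg.norm(t))
for z in[.031]: print(loc(F,(-.12,0)),loc(F,(-.06,0)))
E
```

```text
[ 0.59496498 -0.06877796  0.29991045] [-1.5  1.  -1.  -0.3  1.4  2.4  2.  -2.  -0.9 -1.1]
lip mid top [ 0.5366 -0.0856] [-60.7   1.1]
lipL [ 0.53   -0.0634] [-60.5  24.4]
carr NL corner [ 0.5244 -0.044 ] [-60.1  44.5]
carr NR [ 0.5502 -0.1313] [-61.2 -46.5]
carr FL [ 0.5882 -0.0253] [ 6.4 43.5]
carr FR [ 0.6136 -0.1128] [  4.8 -47.6]
tab top [ 0.5084 -0.1831] [-116.5  -83.6]
arm tip [ 0.4867 -0.1986] [-141.8  -92. ]
angle 1.8240663542791111 0.08623020118130675
[ 0.48032143 -0.10423012] [ 0.5376432  -0.08650404]
```

Call:
move_arm(rows=[0,0,7.6,0,0,0,0,0,0,0,3,-2.6,0,0,0,0,0,3,-2.6,0,0,0,0,0,3,-2.6,0,0,0,0,0,3,-2.6,0,0])

```text
clock: 2.05
tool_pos: [0.3253, -0.3891, 0.2311]
eef_rot: [0.002, 0.99, 0.141, -0.0]
ft_force: [0.4, -0.6, 0.1]
finger_gap: 0.143
```

Call:
move_arm(rows=[0,0,0,3,-2.6,0,0,0,0,0,3,-2.6,0,0,0,0,0,3,-2.6,0,0,0,0,0,3,-2.6,0,0,0,0,0,0,0,0,0])

```text
clock: 2.55
tool_pos: [0.416, -0.2465, 0.2316]
eef_rot: [0.002, 0.99, 0.143, 0.001]
ft_force: [-0.5, -0.8, 0.7]
finger_gap: 0.001
```

```bash
cat > st.py <<'E'
from h import *
import sys
F=np.load('F.npy'); s=r.sense(); M=att(s['eef_rot'])
yaw=np.arctan2(M[1,0],M[0,0])
print('t',round(s['clock'],2),'tcp fix mm',np.round(inv(F,s['tool_pos'][:2])*1e3,1),'z',np.round(s['tool_pos'][2]*1e3,1),'yaw-F deg',np.degrees(yaw-F[2]).round(1),'tilt',np.round(M[:,2],3),'F',np.round(s['ft_force'],1),'gap',round(s['finger_gap'],2))
if len(sys.argv)>3:
    t=loc(F,(float(sys.argv[1])/1e3,float(sys.argv[2])/1e3)); d=np.array([*t,float(sys.argv[3])/1e3])-s['tool_pos']
    print('tool shift cm',np.round(M.T@d*100,2))
E
python3 st.py -95 0 60
```

```text
t 2.55 tcp fix mm [-223.5 -116.9] z 231.6 yaw-F deg -0.7 tilt [ 0.003 -0.003 -1.   ] F [-0.5 -0.8  0.7] gap 0.0
tool shift cm [ 12.67 -11.91  17.14]
```

Call:
move_arm(rows=[0,0,0,3.2,-3,0,0,0,0,0,3.2,-3,0,0,0,0,0,3.2,-3,1,0,0,0,0,3.1,-2.9,3,0,0,0,0,0,0,3,0])

```text
clock: 3.05
tool_pos: [0.5119, -0.0987, 0.1675]
eef_rot: [0.008, 0.99, 0.141, 0.009]
ft_force: [-0.1, -1.7, -0.2]
finger_gap: 0.004
```

```bash
python3 st.py -95 0 60; python3 - <<'E'
from h import *
F=np.load('F.npy')
s=r.snapshot('wrist'); cv2.imwrite('pics/w1.png',s['frame'])
print(s['origin'])
for n,z in [('slot_home',.018),('stop_peg',.018),('carrier',.018),('lip_face',.031),('latch_pivot',.018),('tab_face',.044)]:
    for d in r.place_of('wrist',n)[:2]: print(n,round(d['confidence'],2),np.round(d['position'],1),np.round(inv(F,atz(s,d['position'],z))*1e3,1))
E
```

```text
t 3.05 tcp fix mm [-88.1  -4. ] z 167.5 yaw-F deg -0.9 tilt [ 0.019 -0.013 -1.   ] F [-0.1 -1.7 -0.2] gap 0.0
tool shift cm [-0.85 -0.58 10.73]
[ 0.58225611 -0.0765623   0.31043456]
slot_home 0.71 [260.4  89.5] [8.8 0.9]
stop_peg 0.6 [197.1 130.8] [-23.6  56.1]
carrier 0.83 [ 13.9 153.3] [-39.7 215.7]
carrier 0.8 [160.7 268.1] [-151.4  101.6]
lip_face 0.75 [129.4 255.3] [-131.9  123.8]
latch_pivot 0.92 [334.2 138.1] [-31.9 -62.2]
tab_face 0.9 [370.2 236.8] [-114.3  -91.2]
```

View pics/w1.png

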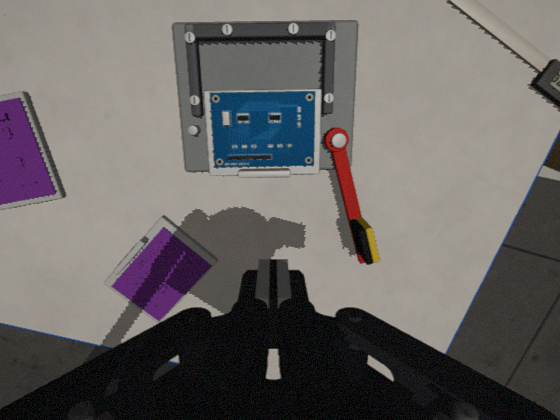

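The wrist view agrees with the fixture pose to 1–2 mm. The lip is at about (265,173), the tab at (368,240) with yellow on the right, and the slot ahead is free. Next I lower in front of the lip.

Call:
move_arm(rows=[0,0,0,-0.9,-0.5,2,0,0,0,0,0,0,3,0,0,0,0,0,0,3,0,0,0,0,0,0,2,0,0,0,0,0,0,0,0])

```text
clock: 3.9
tool_pos: [0.5094, -0.1106, 0.0772]
eef_rot: [0.014, 0.991, 0.134, 0.018]
ft_force: [-0.4, 0.5, -1.2]
finger_gap: 0.002
```

```bash
python3 st.py -95 0 25
```

```text
t 3.9 tcp fix mm [-94.1 -14.7] z 77.2 yaw-F deg -1.8 tilt [ 0.039 -0.023 -0.999] F [-0.4  0.5 -1.2] gap 0.0
tool shift cm [-0.3  -1.63  5.16]
```

Call:
move_arm(rows=[1.9,-1.8,-1.8,0,-1.6,1,0,0,0,0,0,0,0,0])

```text
clock: 4.1
tool_pos: [0.5073, -0.0975, 0.0698]
eef_rot: [0.001, 0.989, 0.148, 0.001]
ft_force: [0.4, 0.1, -0.3]
finger_gap: 0.003
```

```bash
python3 st.py -95 0 25
```

```text
t 4.1 tcp fix mm [-92.2  -1.6] z 69.8 yaw-F deg -0.1 tilt [ 0.003 -0.002 -1.   ] F [ 0.4  0.1 -0.3] gap 0.0
tool shift cm [-0.29 -0.17  4.48]
```

Call:
move_arm(rows=[0,0,0,-0.2,-0.2,2.2,0,0,0,0,0,0,2.2,0,0,0,0,0,0,0,0])

```text
clock: 4.4
tool_pos: [0.5116, -0.1008, 0.0325]
eef_rot: [0.006, 0.989, 0.147, 0.008]
ft_force: [-0.3, 0.3, 0.1]
finger_gap: 0.002
```

```bash
python3 st.py -71 0 25
```

```text
t 4.4 tcp fix mm [-89.1  -6. ] z 32.5 yaw-F deg -0.3 tilt [ 0.018 -0.009 -1.   ] F [-0.3  0.3  0.1] gap 0.0
tool shift cm [ 1.79 -0.62  0.77]
```

Call:
move_arm(rows=[0.8,-0.8,-0.3,0,-0.5,0.6,0,0,0,0,0.8,0,0,0,0,0,0,0.5,0,0,0])

```text
clock: 4.7
tool_pos: [0.5266, -0.0941, 0.0312]
eef_rot: [0.002, 0.989, 0.149, 0.004]
ft_force: [-1.7, -1.2, -0.1]
finger_gap: 0.003
```

```bash
python3 st.py -36 0 25
```

```text
t 4.7 tcp fix mm [-72.8  -4. ] z 31.2 yaw-F deg -0.1 tilt [ 0.008 -0.002 -1.   ] F [-1.7 -1.2 -0.1] gap 0.0
tool shift cm [ 3.67 -0.41  0.64]
```

Call:
move_arm(rows=[0,0,0,-0.4,-0.4,0.5,0,0,0,0,0.6,0,0,0,0,0,0,0.8,0,0,0,0,0,0,0.8,0,0,0])

```text
clock: 5.1
tool_pos: [0.5433, -0.0846, 0.0273]
eef_rot: [0.002, 0.989, 0.149, 0.003]
ft_force: [-1.9, -0.6, -0.8]
finger_gap: -0.001
```

```bash
python3 st.py -36 0 26
```

```text
t 5.1 tcp fix mm [-54.    0.2] z 27.3 yaw-F deg -0.0 tilt [ 0.006 -0.004 -1.   ] F [-1.9 -0.6 -0.8] gap -0.0
tool shift cm [1.8  0.02 0.14]
```

Pushing well, 1.8 cm to go.

Call:
move_arm(rows=[0,0,0,0.6,0,0,0,0,0,0,0.6,0,0,0,0,0,0,0.4,0,0,0])

```text
clock: 5.4
tool_pos: [0.56, -0.0793, 0.0273]
eef_rot: [0.002, 0.989, 0.15, 0.002]
ft_force: [-3.7, -0.9, 2.5]
finger_gap: -0.0
```

```bash
python3 st.py -36 0 26
```

```text
t 5.4 tcp fix mm [-36.5   0.3] z 27.3 yaw-F deg 0.0 tilt [ 0.005 -0.004 -1.   ] F [-3.7 -0.9  2.5] gap -0.0
tool shift cm [0.05 0.03 0.13]
```

Call:
move_arm(rows=[0,0,0,0.2,0,0,0])

```text
clock: 5.5
tool_pos: [0.5607, -0.079, 0.0272]
eef_rot: [0.002, 0.989, 0.15, -0.0]
ft_force: [-11.5, -5.1, 9.4]
finger_gap: -0.002
```

Call:
move_arm(rows=[0,0,0,0.3,0,0,0])

```text
clock: 5.6
tool_pos: [0.5607, -0.079, 0.0272]
eef_rot: [0.003, 0.989, 0.151, -0.004]
ft_force: [-14.3, -5.2, 13.1]
finger_gap: -0.002
```

```bash
python3 st.py -36 0 26
```

```text
t 5.6 tcp fix mm [-35.8   0.3] z 27.2 yaw-F deg 0.2 tilt [-0.008 -0.007 -1.   ] F [-14.3  -5.2  13.1] gap -0.0
tool shift cm [-0.02  0.03  0.13]
```

Firm stop at the expected spot (contact face near x = -25). I hold briefly, then back off and look.

Call:
move_arm(rows=[0,0,0,0.1,0,0,0,0,0,0,0.1,0,0,0,0,0,0,-1.5,0,0,0,0,0,0,-2,0,0,0,0,0,0,-1,0,-3,0])

```text
clock: 6.1
tool_pos: [0.5174, -0.091, 0.055]
eef_rot: [0.001, 0.989, 0.151, -0.007]
ft_force: [-0.1, -0.6, -1.0]
finger_gap: -0.0
```

Call:
move_arm(rows=[0,0,0,0,0,-4,0,0,0,0,0,0,-4,0,0,0,0,0,0,-2,0,0,0,0,0,0,0,0])

```text
clock: 6.5
tool_pos: [0.523, -0.0909, 0.1622]
eef_rot: [0.002, 0.989, 0.15, -0.001]
ft_force: [0.0, 0.2, 0.0]
finger_gap: -0.004
```

```bash
python3 - <<'E'
from h import *
F=np.load('F.npy')
s=r.snapshot('wrist'); cv2.imwrite('pics/w2.png',s['frame'])
# overlay expected home carrier outline (top rim z=.027) and tab
for x,y in [(-25,48),(-25,-48),(45,48),(45,-48)]: print((x,y),proj(s,[*loc(F,(x/1e3,y/1e3)),.027]).round(1))
for n,z in [('carrier',.018),('lip_face',.031),('slot_home',.018),('latch_pivot',.018),('tab_face',.044),('tab_push',.028)]:
    for d in r.place_of('wrist',n)[:3]: print(n,round(d['confidence'],2),np.round(d['position'],1),np.round(inv(F,atz(s,d['position'],z))*1e3,1))
E
python3 st.py -100 -120 150
```

```text
(-25, 48) [212.8 145. ]
(-25, -48) [328.9 145. ]
(45, 48) [207.9  51.7]
(45, -48) [333.6  51.9]
carrier 0.92 [162.7 275.3] [-149.2  104.4]
carrier 0.84 [271.  100.6] [10.  -0.1]
carrier 0.79 [ 20.5 159.5] [-38.1 215.8]
lip_face 0.92 [133.8 262.4] [-129.3  124.5]
lip_face 0.72 [273.4 143.9] [-23.7  -2. ]
slot_home 0.6 [369.5 247.9] [-120.9  -92.6]
latch_pivot 0.7 [342.9 153.9] [-33.3 -62. ]
tab_face 0.83 [379.4 254.7] [-116.2  -93.3]
tab_push 0.61 [368.7 247. ] [-115.8  -88.6]
t 6.85 tcp fix mm [-79.4   2.6] z 156.2 yaw-F deg 0.1 tilt [-0.013 -0.001 -1.   ] F [-0.3 -0.  -0.8] gap 0.0
tool shift cm [-2.07 12.26  0.61]
```

View pics/w2.png

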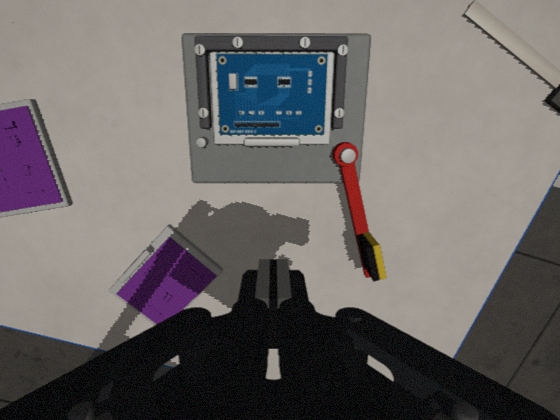

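The view shows the carrier home (network: x = 10.0, y = -0.1 mm), lip at (273,144), latch still open at about 1.86 rad, and the yellow face at (379,255). Next I go beside the yellow face and turn the tool to the arm's direction.

Call:
move_arm(rows=[0,0,0,-1,4.2,0,0,0,0,0,-1,4.2,0,0,0,0,0,-0.9,4.0,0,0,0,0,-8.5,0,0,0,0,0,0,-8.5,0,0,0,0])

```text
clock: 7.35
tool_pos: [0.5255, -0.2189, 0.149]
eef_rot: [-0.005, 0.954, 0.301, -0.01]
ft_force: [-0.1, -0.0, 0.2]
finger_gap: -0.002
```

Call:
move_arm(rows=[0,0,-8.5,0,0,0,0,0,0,-8.5,0,0,0,0,0,0,-8.5,0,0,0,0,0,0,-8.5,0,0,0,0,0,0,-8.5,0,0,0,0])

```text
clock: 7.85
tool_pos: [0.5221, -0.2187, 0.1413]
eef_rot: [-0.014, 0.777, 0.63, -0.009]
ft_force: [-0.2, 0.6, 0.1]
finger_gap: 0.002
```

Call:
move_arm(rows=[0,0,-8.5,0,0,0,0,0,0,-8.5,0,0,0,0,0,0,-8.5,0,0,0,0,0,0,-8.5,0,0,0,0,0,0,0,0,0,0,0])

```text
clock: 8.35
tool_pos: [0.5188, -0.2167, 0.134]
eef_rot: [-0.022, 0.556, 0.831, -0.004]
ft_force: [0.5, -0.2, -0.1]
finger_gap: 0.003
```

```bash
python3 st.py -109 -118 44
```

```text
t 8.35 tcp fix mm [-116.5 -118.9] z 134.0 yaw-F deg 95.2 tilt [-0.042  0.018 -0.999] F [ 0.5 -0.2 -0.1] gap 0.0
tool shift cm [-0.27  1.04  8.96]
```

```bash
cat >> st.py <<'E'
if len(sys.argv)>4:
    y=F[2]+np.radians(float(sys.argv[4])); T=np.array([[np.cos(y),np.sin(y),0],[np.sin(y),-np.cos(y),0],[0,0,-1]])
    print('rot deg',np.degrees(R.from_matrix(M.T@T).as_rotvec()).round(1))
E
python3 st.py -109 -120 44 106
```

```text
t 8.35 tcp fix mm [-116.5 -118.9] z 134.0 yaw-F deg 95.2 tilt [-0.042  0.018 -0.999] F [ 0.5 -0.2 -0.1] gap 0.0
tool shift cm [-0.47  1.02  8.96]
rot deg [ -1.7  -2.  -10.7]
```

Call:
move_arm(rows=[-1.7,-2,-5,-0.5,1,0,0,0,0,-6,0,0,2,0,0,0,0,0,0,3,0,0,0,0,0,0,2,0,0,0,0,0,0,0,0])

```text
clock: 8.85
tool_pos: [0.5296, -0.2172, 0.0586]
eef_rot: [-0.0, 0.478, 0.879, -0.001]
ft_force: [-0.7, -0.1, -0.3]
finger_gap: 0.004
```

```bash
python3 st.py -109 -120 42 106
```

```text
t 8.85 tcp fix mm [-106.3 -122.4] z 58.6 yaw-F deg 105.8 tilt [-0.001 -0.    -1.   ] F [-0.7 -0.1 -0.3] gap 0.0
tool shift cm [ 0.31 -0.19  1.66]
rot deg [-0.1 -0.  -0.2]
```

Call:
move_arm(rows=[0,0,0,0,-0.2,1.7,0,0,0,0,0.8,0,0,0,0,0,0,0.6,0,0,0,0,0,0,0.3,0,0,0])

```text
clock: 9.25
tool_pos: [0.519, -0.2035, 0.0428]
eef_rot: [-0.0, 0.48, 0.877, -0.0]
ft_force: [-0.6, -1.2, -0.3]
finger_gap: 0.003
```

```bash
python3 st.py -111 -108 42 106; python3 - <<'E'
from h import *
s=r.snapshot('wrist'); cv2.imwrite('pics/w3.png',s['frame'])
E
```

```text
t 9.25 tcp fix mm [-112.4 -106.2] z 42.8 yaw-F deg 105.4 tilt [-0.001 -0.001 -1.   ] F [-0.6 -1.2 -0.3] gap 0.0
tool shift cm [-0.21  0.09  0.08]
rot deg [-0.   0.  -0.6]
```

View pics/w3.png

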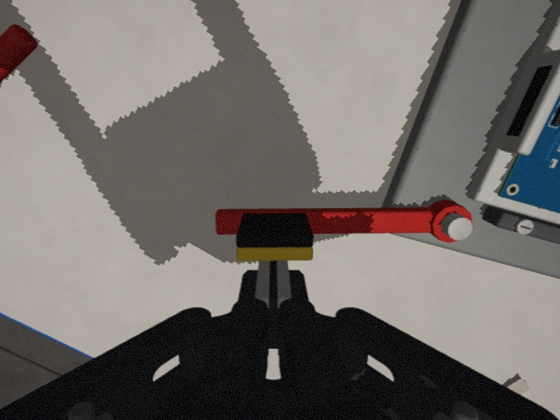

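The fingers sit centred on the yellow face, seen at (273,253), with the arm level at row 220. Next I swing it round in arc steps.

Call:
move_arm(rows=[0,0,7,1.1,-0.14,0,0,0,0,7,1.1,-0.14,0,0,0,0,7,1.1,-0.14,0,0])

```text
clock: 9.6
tool_pos: [0.5043, -0.1776, 0.0473]
eef_rot: [0.005, 0.638, 0.77, -0.0]
ft_force: [0.4, -1.5, -0.6]
finger_gap: -0.003
```

```bash
cat > arc.py <<'E'
from h import *
import sys
F=np.load('F.npy'); s=r.sense(); M=att(s['eef_rot']); P=loc(F,(-.033,-.062))
p=M.T@(np.array([*P,s['tool_pos'][2]])-s['tool_pos'])*1e3
w=inv(F,s['tool_pos'][:2])-[-.033,-.062]; th=np.arctan2(-w[0],w[1])-np.arctan2(17,88)
print('t',round(s['clock'],2),'pivot in tool mm',p.round(1),'z',round(s['tool_pos'][2]*1e3,1),'yaw',np.degrees(np.arctan2(M[1,0],M[0,0])-F[2]).round(1),'latch deg est',np.degrees(th).round(1),'tilt',M[:,2].round(3),'F',s['ft_force'].round(1))
y=F[2]+th; T=np.array([[np.cos(y),np.sin(y),0],[np.sin(y),-np.cos(y),0],[0,0,-1]]); print('rot fix',np.degrees(R.from_matrix(M.T@T).as_rotvec()).round(1))
E
python3 arc.py
```

```text
t 9.6 pivot in tool mm [24.7 83.5  0.3] z 47.3 yaw 83.6 latch deg est 89.1 tilt [ 0.008 -0.007 -1.   ] F [ 0.4 -1.5 -0.6]
rot fix [ 0.4  0.5 -5.5]
```

Call:
move_arm(rows=[0,0,4,1.2,-0.1,0.2,0,0,0,5,1.2,-0.14,0.2,0,0,0,5.5,1.2,-0.14,0.2,0,0,0,5.5,1.2,-0.14,0.2,0])

```text
clock: 10.0
tool_pos: [0.4996, -0.1319, 0.0449]
eef_rot: [0.012, 0.767, 0.641, 0.002]
ft_force: [0.5, -2.2, 0.9]
finger_gap: 0.002
```

```bash
python3 arc.py
```

```text
t 10.0 pivot in tool mm [ 8.8 81.9  1.6] z 44.9 yaw 62.6 latch deg est 57.8 tilt [ 0.019 -0.015 -1.   ] F [ 0.5 -2.2  0.9]
rot fix [1.2 0.6 4.8]
```

Call:
move_arm(rows=[1.2,0.6,8,0.5,-0.7,0.2,0,0,0,6.5,1.1,-0.3,0.2,0,0,0,6.5,1.1,-0.3,0.2,0])

```text
clock: 10.3
tool_pos: [0.4994, -0.1037, 0.0431]
eef_rot: [0.004, 0.875, 0.484, 0.003]
ft_force: [-0.7, -0.8, 1.0]
finger_gap: -0.002
```

```bash
python3 arc.py
```

```text
t 10.3 pivot in tool mm [14.9 87.9  0.9] z 43.1 yaw 40.7 latch deg est 39.4 tilt [ 0.009 -0.005 -1.   ] F [-0.7 -0.8  1. ]
rot fix [ 0.6 -0.   1.3]
```

Call:
move_arm(rows=[0.6,0,6.5,1.1,-0.25,0.1,0,0,0,6,1.1,-0.25,0.1,0,0,0,6,1.1,-0.25,0.1,0])

```text
clock: 10.6
tool_pos: [0.5164, -0.0735, 0.0438]
eef_rot: [0.002, 0.944, 0.33, 0.002]
ft_force: [-0.4, -0.9, -0.2]
finger_gap: 0.003
```

```bash
python3 arc.py
```

```text
t 10.6 pivot in tool mm [11.  91.   0.6] z 43.8 yaw 21.4 latch deg est 17.4 tilt [ 0.006 -0.003 -1.   ] F [-0.4 -0.9 -0.2]
rot fix [ 0.3 -0.2  4. ]
```

Call:
move_arm(rows=[0.3,-0.2,8,0.7,0,0.1,0,0,0,6,0.9,-0.1,0.1,0])

```text
clock: 10.8
tool_pos: [0.53, -0.0628, 0.0439]
eef_rot: [0.001, 0.978, 0.208, 0.001]
ft_force: [-0.4, -0.6, 0.5]
finger_gap: -0.002
```

```bash
python3 arc.py
```

```text
t 10.8 pivot in tool mm [16.8 89.5  0.2] z 43.9 yaw 6.8 latch deg est 6.5 tilt [ 0.002 -0.001 -1.   ] F [-0.4 -0.6  0.5]
rot fix [ 0.1 -0.1  0.3]
```

Call:
move_arm(rows=[0,0,4,0.6,-0.1,0,0,0,0,2.5,0.5,0,0,0])

```text
clock: 11.0
tool_pos: [0.5395, -0.0572, 0.0455]
eef_rot: [0.001, 0.989, 0.15, -0.0]
ft_force: [-10.8, -5.9, 1.7]
finger_gap: -0.001
```

Call:
move_arm(rows=[0,0,0,0.3,0,0,0])

```text
clock: 11.1
tool_pos: [0.5394, -0.0572, 0.0455]
eef_rot: [0.002, 0.989, 0.15, -0.004]
ft_force: [-9.8, -7.6, 2.6]
finger_gap: 0.002
```

```bash
python3 arc.py
```

```text
t 11.1 pivot in tool mm [16.5 89.5  0.1] z 45.5 yaw 0.1 latch deg est -0.4 tilt [-0.007 -0.006 -1.   ] F [-9.8 -7.6  2.6]
rot fix [0.2 0.5 0.5]
```

The arm is stopped against the peg (~12 N, latch about 0°). I retreat and look.

Call:
move_arm(rows=[0,0,0,0.1,0,0,0,0,0,0,-1.5,0,0,0,0,0,0,-2.5,0,0,0,0,0,0,-1,0,-3,0,0,0,0,0,0,-4,0])

```text
clock: 11.6
tool_pos: [0.488, -0.0706, 0.1159]
eef_rot: [0.001, 0.989, 0.15, -0.008]
ft_force: [1.4, 0.8, 0.4]
finger_gap: -0.0
```

Call:
move_arm(rows=[0,0,0,0,0,-4,0,0,0,0,0,0,-2,0,0,0,0,0,0,0,0])

```text
clock: 11.9
tool_pos: [0.4934, -0.0714, 0.1872]
eef_rot: [0.005, 0.989, 0.149, 0.0]
ft_force: [-0.1, 0.1, 0.2]
finger_gap: 0.003
```

```bash
python3 - <<'E'
from h import *
F=np.load('F.npy')
s=r.snapshot('wrist'); cv2.imwrite('pics/w4.png',s['frame'])
for n,z in [('carrier',.018),('stop_peg',.018),('latch_pivot',.018),('tab_face',.044),('tab_push',.028)]:
    for d in r.place_of('wrist',n)[:3]: print(n,round(d['confidence'],2),np.round(d['position'],1),np.round(inv(F,atz(s,d['position'],z))*1e3,1))
E
python3 arc.py
```

```text
carrier 0.9 [195.9 245.9] [-151.2  103. ]
carrier 0.9 [ 61.2 135.4] [-41.5 218.5]
carrier 0.64 [303.6  75.1] [ 9.6 -2.3]
stop_peg 0.83 [234.8 115.4] [-24.1  59.1]
latch_pivot 0.63 [365.1 122.8] [-30.7 -59.6]
tab_face 0.76 [272.3 131.9] [-37.2  25.4]
tab_push 0.53 [272.3 123.9] [-31.2  25.3]
tab_push 0.29 [270.  123.9] [-31.2  27.3]
t 12.2 pivot in tool mm [68.5 91.9 -0.7] z 180.5 yaw 0.0 latch deg est 25.8 tilt [-0.011 -0.005 -1.   ] F [-1.2 -0.2 -0. ]
rot fix [ -0.1   0.7 -25.8]
```

View pics/w4.png

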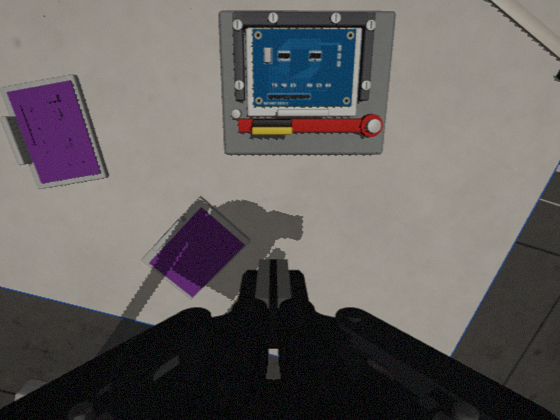

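The latch arm lies across at row ~126, touching the peg at (236,114). The carrier is home behind it at (303,75), and the robot is clear.

```bash
python3 -c "
from station import r
print(r.hand_in())"
```

```text
the job is handed in; nothing more can be done
None
```

I pushed the blue-board carrier home with shut fingers on its lip, then swung the red latch closed by pushing its yellow face. I handed the job in at about 12 s of the 48 s; no verdict is reported.

- **Carrier:** while the latch was still open (about 1.86 rad), it stopped firmly at the expected spot with about 15 N. The wrist camera then put it at x = 10.0, y = -0.1 mm in the fixture frame, which is home. After the latch was closed, the network read 9.6 and -2.3 mm, in a view where its other points were also off by 2 to 3 mm. I take that as measurement error, and it is still within the limits.
- **Latch:** the arm stopped hard against the peg with about 12 N. The tab and pivot positions gave an angle of about 0.01 rad, and the last picture shows the arm lying across at the peg.
- **Robot and bystanders:** the gripper was raised clear and touching nothing at hand-in. I did not measure the bystanders again. The paths I chose stayed clear of them, and I saw no unexpected contact forces.

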